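# Stack slide cases on the spring scale up to the green band

## Task

A dark grey slide case already lies on the pan of the spring scale. Stack the loose slide cases on it one on another, each square and centred on the one below, largest first (blue, then teal, then yellow), using as many as it takes for the red pointer to stand in the green band; if the yellow one is not needed it stays lying flat on the bench. Do not push the pan down onto its stop, keep the grey case where it is on the pan, and leave the cans, jar and tube rack undisturbed.

Things in the scene. Friction and masses are not known exactly. Their poses are not given: they have to be found in the camera images.
- scale: spring platform scale fixed to the bench at a varying place and yaw: grey housing 116 (x) x 156 (y) x 40 tall, with a white upright gauge strip (44 wide in y, 4 thick, top 118 above the bench) standing outside the pan at x = +69 mm and another at x = -69 mm; each has a green band from 60 to 77 mm above the bench. Origin: centre of the underside; z up.
- pan (a joint): how far the scale's pan has sunk, in m: 0 with only the grey case on it (the spring is tared for that), stop at 0.062. It sinks 41 mm per further kg (spring 240 N/m, damped). The pan is a flat aluminium plate 108 x 150 x 8; two red pointers fixed to it lie level with its mid-thickness, in front of the gauge strips. A pointer stands in the green band while this value is 0.032 to 0.049.
- pan_top (a point): centre of the pan's flat upper face (113 mm above the bench when sunk 0); x and y axes as the scale's.
- base_case: closed flat-topped dark grey slide case lying on the pan, long side roughly along the scale's y: 136 long (its x) x 68 wide (its y) x 50 tall (its z); 0.5 kg. Origin: centre of its underside.
- case_large: closed flat-topped blue slide case, a plain box 126 long (its x) x 64 wide (its y) x 46 tall (its z), 0.3 to 0.7 (hidden contents) kg; dark seam round it, steel latch on each short end, white blank label on top. Origin: centre of its underside. Starts flat on the bench at any yaw.
- case_medium: closed flat-topped teal slide case, a plain box 114 long (its x) x 60 wide (its y) x 42 tall (its z), about 0.34 kg; dark seam round it, steel latch on each short end, white blank label on top. Origin: centre of its underside. Starts flat on the bench at any yaw.
- case_small: closed flat-topped yellow slide case, a plain box 102 long (its x) x 56 wide (its y) x 38 tall (its z), about 0.30 kg; dark seam round it, steel latch on each short end, white blank label on top. Origin: centre of its underside. Starts flat on the bench at any yaw. Needed on top only if the other two do not bring the pointer into the band.
- yellow_can: bystander: loose upright yellow drink can, 66 across, 165 tall. Origin: centre of its underside.
- silver_can: bystander: loose upright silver drink can with a black band, 80 across, 195 tall. Origin: centre of its underside.
- amber_jar: bystander: loose upright amber jar with a black cap, 56 across, 125 tall. Origin: centre of its underside.
- tube_rack: bystander: loose teal test-tube rack, 150 long (its x) x 65 wide (its y), 70 tall, with glass tubes up to 123 tall. Origin: centre of its underside.
Mind the look-alikes: they are no part of the job. What is shaped like the case_small but pink or purple is not meant.

How it is judged:
By the outcome, as a careful person would: the job done as asked, in the order asked, and still so for the second after the job is handed in, with the robot touching nothing.
It also fails if it takes over 72 s, if anything falls off the work surface, if the arm or the gripper's body presses on something with over 40 N, if the wrist force passes 120 N, or if a joint passes its speed limit or range.

## Robot

A 6-joint arm with a two-finger parallel gripper is mounted at the origin on the work surface. World frame = base frame: x ahead of the robot, y to its left, z up, the work surface at z = 0. Lengths are in mm, angles in degrees, forces in N, time in s.
With the tool pointing down it reaches from about 275 to 775 mm from the base axis. Payload 14.6 kg.
Tool frame: the origin (TCP) lies where the fingers leave the gripper's body, on its centre line; the fingertips stand 73 mm ahead of it and the grasp point (between the pads) lies 54 mm ahead of it (manip.nose_length is the distance from the TCP to the fingertips, in mm); z points along the fingers, y is the direction in which the jaws open and shut (so a half turn about z gives the same grasp; the last joint's range is limited). The gripper opens to 85 mm and grips with 20 to 120 N. Pads are 22 mm wide; open, the fingers measure 114 mm over their backs; the gripper's body (76 mm by 85 mm) begins 54 mm behind the grasp point. The pads swing forward as they close: fully open they stand 13 mm farther back than shut.
Start: joints at [-77.71, 15.075, -2.767, 72.158, 0, 81.102], TCP at [189.744, -489.516, 303.878] pointing down, gripper open.
Joint ranges: [-151.79, 151.79], [-50.71, 97.33], [-67.44, 78.34], [-121.81, 120.89], [-77.56, 73.72], [-180, 180]. Speed limits (degrees/s): [108.29, 108.29, 147.25, 159.86, 180, 180].

## Interface

Orientations are given as [roll, pitch, yaw] about the fixed x, y, z axes, in that order (R = Rz(yaw) Ry(pitch) Rx(roll)).
In Python, from cell import manip gives the robot as it stands.
- The arm moves only by the tool step_arm, never from a script. Its argument "steps" is a list of rows, each a list of 3 entries, a list of its own where there are three numbers: the opening, from 0 (shut) to 1 (fully open), then the shift along the tool's x, y, z in cm, then the turn about the tool's z in degrees. In form: [[fingers, [x, y, z], twist], ...]. A call has 1 to 10 rows; each row is the pose to reach, as a shift and turn from the pose commanded when the call began, along the tool's axes at that moment; what a row does not reach only later rows make up. A row lasts 1/10 s, in which the tool goes at most 50 mm and 8.59 degrees, less where a joint would pass 70% of its speed; a pose out of reach is approached as far as the arm can. A call with a gripper value outside its range is refused whole. The fingers move at their own pace and stop on an object; the grip force is fixed at half the most. Time passes only in rows, so rows that repeat a pose let the fingers close. It gives the time, the measured TCP pose, the force and the opening at its end, in the units of the state.
- manip.observe(): the state, without advancing time (a new reading comes with each control period).
- manip.capture(name): name is "scene" or "top"; returns (picture, depth): 384x512x3 uint8, red, green, blue; 384x512 float32, mm along the optical axis (not along the pixel's ray), 0 where there is no reading.
- manip.get_calibration(name): a dict with "fx", "fy", "cx", "cy" (pixels), "distortion" ([k1, k2, p1, p2, k3] as OpenCV has them; the pictures are not rectified), "position" and "orientation" of the camera in the world. Camera axes: x right, y down, z forward; pixel columns grow to the right and rows downward; lengths in mm; the calibration is good to about 2 mm. A picture is of the moment at which its call begins. get_calibration takes no time and is no camera call.
- manip.close_job(): hands the job in, once; it reports no verdict.
Trained networks look in the newest picture that a camera, given by its name, has taken for a name from the list of things; names that differ only in an ending like _2 or _b are one class to them, and where a whole thing is asked for, a point or a joint stands for the part that bears it (a point fixed in the world has none). Each returns a list of dicts, best first, with "conf" (0 to 1); they miss things now and then, are a little off and sometimes report something else, mostly with a low value. They report only what shows in the picture. A call takes as long as a camera call. They do not tell look-alikes from the thing itself.
- manip.search_frame(camera, name): "centre" ([row, column] in pixels, amid what is visible of it).
- manip.outline_of(camera, name): "region" (384x512 bool, what is visible of it) and "centre" ([row, column] in pixels, amid what is visible of it).
- manip.mark_of(camera, name): "centre" ([row, column] in pixels: a listed point, or the origin of a listed thing).
The state is a dict: "time_s": time; "joint_positions": joint angles; "joint_vel": joint speeds; "tau": joint torques, N m; "eef_pos": TCP position; "orientation": TCP orientation; "ft_force": force on the tool from outside, world axes, zero at the start; "moment": the same for the moment, N m; "finger_gap": finger opening in mm.
Only numpy, scipy, OpenCV 4.12 (cv2) and the standard library are available. Lean on these libraries where they do the work, as an engineer would, in place of code of your own. Each camera call takes 0.05 s, during which the arm holds its last target. There are 200 camera calls.

## Working session

There is one attempt and no reset: what is moved stays moved. The work goes in short steps, Python scripts to look and compute and a tool call to move; the robot and the scene stay as the last step left them, time stands still between calls to the robot, and variables do not carry over. Pictures are saved under pics/ and viewed, about 8 in all and at most 12, crops included, and the job is handed in when it is done.

Besides the shell and the picture viewer there is one more tool, called after ">>>" as name(argument=value, ...), one argument or row to a line, values as JSON. step_arm: Moves the arm, as the interface text tells. Its arguments: {"type":"object","properties":{"steps":{"type":"array","items":{"type":"array"}}},"required":["steps"]}

```bash
ls; mkdir -p pics; cat > h.py <<'E'
import numpy as np, cv2
from scipy.spatial.transform import Rotation as R
from cell import manip
def cal(n):
    c=manip.get_calibration(n)
    K=np.array([[c['fx'],0,c['cx']],[0,c['fy'],c['cy']],[0,0,1.]])
    o=np.array(c['orientation'],float)
    M=R.from_euler('xyz',o,degrees=True).as_matrix() if o.shape==(3,) else (o if o.shape==(3,3) else None)
    return K,np.array(c['distortion'],float),np.array(c['position'],float),M
def rays(n,uv):
    K,d,p,M=cal(n)
    q=cv2.undistortPoints(np.array(uv,float).reshape(-1,1,2),K,d).reshape(-1,2)
    return p,np.c_[q,np.ones(len(q))],M
def cloud(n,depth):
    h,w=depth.shape
    u,v=np.meshgrid(np.arange(w),np.arange(h))
    p,r,M=rays(n,np.c_[u.ravel(),v.ravel()])
    return ((r*depth.reshape(-1,1))@M.T+p).reshape(h,w,3)
def save(n,img): cv2.imwrite('pics/'+n,img[:,:,::-1])
E
python3 - <<'E'
from h import *
for n in('scene','top'):
    print(manip.get_calibration(n))
    a,d=manip.capture(n); save(n+'0.png',a); np.savez(n+'0.npz',a=a,d=d)
    X=cloud(n,d)
    for t in ('scale','base_case','case_large','case_medium','case_small','yellow_can','silver_can','amber_jar','tube_rack'):
        for r in manip.outline_of(n,t):
            m=r['region']&(d>0); P=X[m]
            if len(P)<5: continue
            zt=np.percentile(P[:,2],95); Q=P[abs(P[:,2]-zt)<6]
            (c,s,ang)=cv2.minAreaRect(Q[:,:2].astype(np.float32))
            print(n,t,round(r['conf'],2),np.round(r['centre']),'ztop',round(float(zt)),'rect',np.round(c),np.round(s),round(ang,1),'rgb',np.median(a[m],0))
print(manip.observe())
E
```

```text
pics
{'fx': 382.5067840570192, 'fy': 382.5067840570192, 'cx': 254.7214071699266, 'cy': 187.80961847146108, 'distortion': array([-0.0697626,  0.       ,  0.       ,  0.       ,  0.       ]), 'position': array([1105.95104884,  544.32167706, 1069.57591854]), 'orientation': array([-1.39246505e+02,  2.75018960e-02,  1.37850086e+02])}
scene scale 0.81 [244. 286.] ztop 116 rect [571. 118.] [143. 150.] 58.8 rgb [152. 147. 144.]
scene base_case 0.59 [219. 288.] ztop 165 rect [562. 103.] [138.  69.] 76.2 rgb [86. 93. 98.]
scene case_large 0.81 [200. 244.] ztop 49 rect [ 557. -105.] [ 66. 126.] 25.5 rgb [ 60. 137. 241.]
scene case_medium 0.86 [266. 371.] ztop 44 rect [448. 360.] [114.  59.] 2.9 rgb [ 57.5 207.  200. ]
scene case_small 0.83 [140. 191.] ztop 41 rect [ 513. -508.] [58. 97.] 23.0 rgb [248. 166. 192.]
scene case_small 0.65 [156. 259.] ztop 41 rect [ 374. -226.] [ 60. 101.] 64.7 rgb [160.  83. 187.]
scene case_small 0.63 [145. 224.] ztop 41 rect [ 439. -372.] [ 58. 102.] 11.5 rgb [252. 238.  82.]
scene yellow_can 0.94 [233. 238.] ztop 165 rect [705.  15.] [32. 32.] 12.6 rgb [208. 186
[... 1631 characters left out ...]
4.9 rgb [112. 200. 199.]
{'time_s': 1.0, 'joint_positions': array([-7.77108917e+01,  1.50762369e+01, -2.76773447e+00,  7.21579628e+01,
        2.05881044e-04,  8.11018190e+01]), 'joint_vel': array([-0.02391527,  0.11720506,  0.0834134 , -0.02686778, -0.00593961,
        0.03912203]), 'tau': array([-7.30856598e-03, -6.37441492e+01,  3.84769714e+01,  1.66221129e-03,
       -8.81353435e-05, -4.05189397e-06]), 'eef_pos': array([ 189.74048948, -489.52144693,  303.86050203]), 'orientation': array([-1.79998121e+02, -5.02576063e-04,  2.11872893e+01]), 'ft_force': array([-0.41421001,  0.15516921,  0.21032364]), 'moment': array([ 0.04365034, -0.00093625,  0.03467667]), 'finger_gap': 85.60368277547977}
```

View pics/scene0.png

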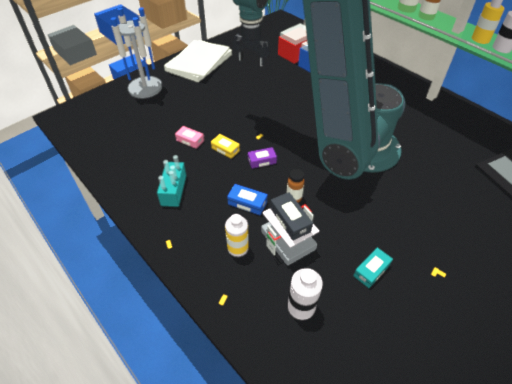

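View pics/top0.png

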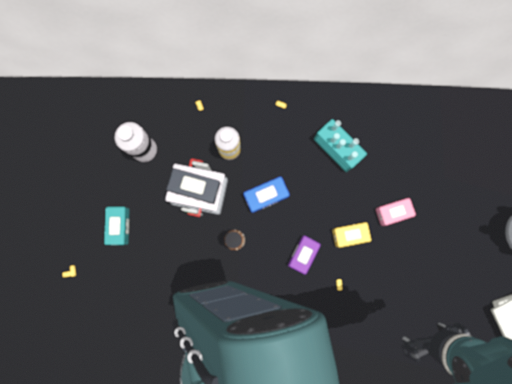

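The task's yellow case_small is at top-view pixel (row 235, col 353), or scene (145, 224). The pink one (213, 394) and the purple one (254, 303) are look-alikes, ruled out by colour. Blue is at top (197, 266), teal at (228, 115), and the grey base case on the pan at (185, 194). Blue and teal are each the only one of their kind, so I'll move on blue now.

```bash
cat >> h.py <<'E'
def plan(x,y,z,yaw):
    s=manip.observe(); p=s['eef_pos']; o=s['orientation']
    T=R.from_euler('xyz',o,degrees=True).as_matrix()
    d=T.T@(np.array([x,y,z])-p)/10
    print('t',round(s['time_s'],2),'pos',np.round(p,1),'ori',np.round(o,1),'F',np.round(s['ft_force'],1),'gap',round(s['finger_gap'],1),'J6',round(s['joint_positions'][5]))
    print('shift cm',np.round(d,2),'twist',round((o[2]-yaw+180)%360-180,1))
E
python3 -c "
from h import *
plan(554.5,-106,230,115.4)"
```

```text
t 1.0 pos [ 189.7 -489.5  303.9] ori [-180.    -0.    21.2] F [-0.4  0.2  0.2] gap 85.6 J6 81
shift cm [ 47.87 -22.58   7.39] twist -94.2
```

>>> step_arm(
  steps=[
    [1,[5,-2.4,0],-8.5],
    [1,[9.5,-4.5,0],-17],
    [1,[14.2,-6.7,0.5],-25],
    [1,[19,-9,1],-34],
    [1,[23.7,-11.2,2],-42],
    [1,[28.5,-13.4,3],-51],
    [1,[33.2,-15.7,4],-60],
    [1,[38,-18,5],-68],
    [1,[43,-20.3,6],-77],
    [1,[47.9,-22.6,7.4],-85],
  ],
)

```text
time_s: 2.0
eef_pos: [531.5, -129.5, 238.1]
orientation: [180.0, 0.0, 106.5]
ft_force: [-0.3, -1.9, -0.7]
finger_gap: 85.3
```

>>> step_arm(
  steps=[
    [1,[0,0,0],-8],
    [1,[0,0,0],-9],
    [1,[0,0,0],-9],
  ],
)

```text
time_s: 2.3
eef_pos: [529.9, -131.6, 238.2]
orientation: [-180.0, 0.0, 115.0]
ft_force: [-0.5, 0.8, 1.3]
finger_gap: 85.4
```

```bash
python3 - <<'E'
from h import *
plan(554.5,-106,130,115.4)
a,d=manip.capture('scene'); X=cloud('scene',d)
# gripper fingertips vs known pose: show crop
save('s1.png',cv2.resize(a[80:290,150:430],None,fx=2.8,fy=2.8,interpolation=cv2.INTER_CUBIC))
E
```

```text
t 2.3 pos [ 529.9 -131.6  238.2] ori [-180.    0.  115.] F [-0.5  0.8  1.3] gap 85.4 J6 43
shift cm [ 1.29  3.31 10.82] twist -0.4
```

View pics/s1.png

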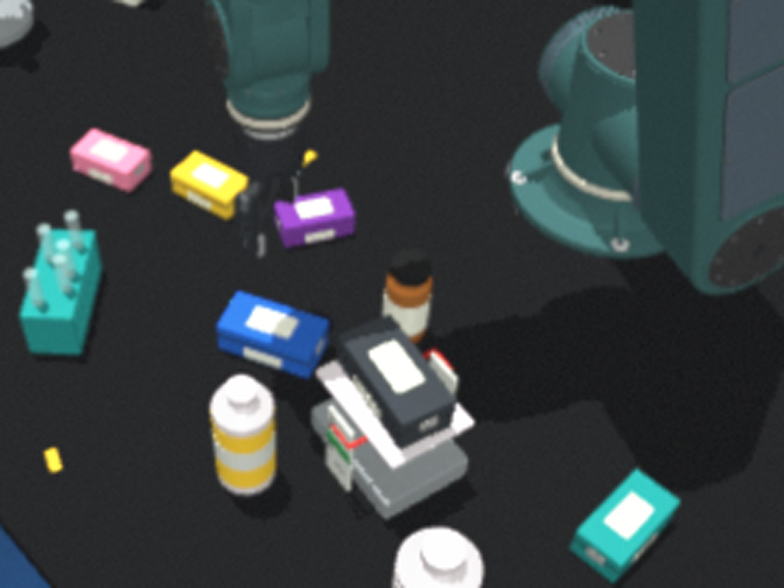

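Picture 3 shows the gripper above and behind blue with the area around it clear, and the yellow case between pink and purple. Next I'll descend onto blue.

>>> step_arm(
  steps=[
    [1,[0.4,1.1,3],-0.4],
    [1,[0.9,2.2,6],-0.4],
    [1,[1.3,3.3,9],-0.4],
    [1,[1.3,3.3,12],-0.4],
    [1,[1.3,3.3,14.5],-0.4],
    [1,[1.3,3.3,15.8],-0.4],
    [1,[1.3,3.3,15.8],-0.4],
    [1,[1.3,3.3,15.8],-0.4],
  ],
)

```text
time_s: 3.15
eef_pos: [554.4, -106.3, 80.8]
orientation: [180.0, 0.0, 115.4]
ft_force: [-0.1, 0.2, 0.4]
finger_gap: 85.4
```

```bash
python3 -c "
from h import *
plan(554.5,-106,80,115.4)"
```

```text
t 3.15 pos [ 554.4 -106.3   80.8] ori [180.    0.  115.4] F [-0.1  0.2  0.4] gap 85.4 J6 45
shift cm [0.03 0.02 0.08] twist -0.0
```

Close (opening 64/85 ≈ 0.75; command 0) and lift.

>>> step_arm(
  steps=[
    [0,[0,0,0],0],
    [0,[0,0,0],0],
    [0,[0,0,0],0],
    [0,[0,0,0],0],
    [0,[0,0,0],0],
    [0,[0,0,0],0],
  ],
)

```text
time_s: 3.75
eef_pos: [554.9, -105.9, 81.4]
orientation: [179.9, 0.1, 115.5]
ft_force: [-3.2, -0.8, 8.5]
finger_gap: 63.3
```

>>> step_arm(
  steps=[
    [0,[0,0,-1],0],
    [0,[0,0,-4],0],
    [0,[0,0,-8],0],
    [0,[0,0,-12],0],
    [0,[0,0,-16],0],
    [0,[0,0,-20],0],
    [0,[0,0,-20],0],
    [0,[0,0,-20],0],
    [0,[0,0,-20],0],
  ],
)

```text
time_s: 4.65
eef_pos: [553.8, -105.3, 278.9]
orientation: [-179.9, -0.1, 115.6]
ft_force: [-0.1, -0.2, -6.1]
finger_gap: 63.3
```

```bash
cat >> h.py <<'E'
def top(n,t,rgb=None,fn=None):
    a,d=manip.capture(n); X=cloud(n,d); out=[]
    if fn: save(fn,a); 
    for tt in ([t] if isinstance(t,str) else t):
        for r in manip.outline_of(n,tt):
            m=r['region']&(d>0); P=X[m]
            if len(P)<20 or r['conf']<.3: continue
            zt=np.percentile(P[:,2],92); Q=P[abs(P[:,2]-zt)<6]
            c,s,ang=cv2.minAreaRect(Q[:,:2].astype(np.float32))
            if s[0]<s[1]: ang+=90
            print(n,tt,round(r['conf'],2),np.round(r['centre']),'zt',round(float(np.median(Q[:,2])),1),'c',np.round(c,1),'s',np.round(s),'yaw',round(ang%180,1),'rgb',np.median(a[m],0))
E
python3 - <<'E'
from h import *
plan(559,102,300,75.8)
for n in('scene','top'): top(n,['case_large','base_case','pan'])
E
```

```text
t 4.65 pos [ 553.8 -105.3  278.9] ori [-1.799e+02 -1.000e-01  1.156e+02] F [-0.1 -0.2 -6.1] gap 63.3 J6 45
shift cm [18.48  9.41 -2.09] twist 39.8
scene case_large 0.81 [158. 250.] zt 243.2 c [ 555.5 -104.5] s [ 68. 125.] yaw 115.7 rgb [ 40.5  86.  167. ]
scene case_large 0.73 [183. 172.] zt 113.2 c [ 718.  -330.1] s [110.  41.] yaw 44.4 rgb [ 57. 172. 168.]
scene pan 0.74 [228. 283.] zt 112.7 c [595.9 118.1] s [ 95. 177.] yaw 112.6 rgb [207. 200. 201.]
top base_case 0.83 [184. 192.] zt 161.9 c [558.2 101.2] s [137.  68.] yaw 75.4 rgb [109. 114. 123.]
top pan 0.93 [203. 194.] zt 111.8 c [568.2 101.1] s [146. 129.] yaw 77.8 rgb [222.  217.  220.5]
```

>>> step_arm(
  steps=[
    [0,[2.5,1.2,-1],5],
    [0,[6,3,-1.5],12],
    [0,[10,5,-2],20],
    [0,[14,7,-2],28],
    [0,[17,8.6,-2],35],
    [0,[18.5,9.4,-2],39.9],
    [0,[18.5,9.4,-2],39.9],
    [0,[18.5,9.4,-2],39.9],
    [0,[18.5,9.4,-2],39.9],
  ],
)

```text
time_s: 5.95
eef_pos: [559.5, 101.2, 300.1]
orientation: [-180.0, 0.0, 75.7]
ft_force: [-0.2, 0.7, -5.6]
finger_gap: 63.3
```

```bash
python3 - <<'E'
from h import *
plan(559.3,101.7,260,75.7)
for n in('scene','top'): top(n,['case_large','base_case'])
E
```

```text
t 5.95 pos [559.5 101.2 300.1] ori [-180.     0.    75.7] F [-0.2  0.7 -5.6] gap 63.3 J6 106
shift cm [ 0.05 -0.03  4.01] twist -0.0
scene case_large 0.79 [200. 297.] zt 264.5 c [569.5 124.4] s [83. 65.] yaw 78.9 rgb [ 38.  85. 166.]
scene base_case 0.85 [222. 288.] zt 162.7 c [563.3 103.4] s [136.  66.] yaw 76.0 rgb [54. 58. 62.]
top case_large 0.83 [187. 201.] zt 263.5 c [549.1  64. ] s [51. 64.] yaw 164.7 rgb [101. 161. 243.]
top base_case 0.55 [195. 215.] zt 161.8 c [532.8  56.8] s [49. 91.] yaw 124.1 rgb [117. 122. 132.]
```

>>> step_arm(
  steps=[
    [0,[0,0,2],0],
    [0,[0,0,4],0],
    [0,[0,0,4.8],0],
    [0,[0,0,5.3],0],
    [0,[0,0,5.7],0],
    [0,[0,0,6.1],0],
    [0,[0,0,6.5],0],
    [0,[0,0,6.5],0],
    [0,[0,0,6.5],0],
    [0,[0,0,6.5],0],
  ],
)

```text
time_s: 7.25
eef_pos: [559.6, 101.9, 235.4]
orientation: [180.0, -0.0, 75.7]
ft_force: [0.6, -1.0, -3.2]
finger_gap: 63.4
```

>>> step_arm(
  steps=[
    [0,[0,0,0.4],0],
    [0,[0,0,0.8],0],
    [0,[0,0,1.2],0],
    [0,[0,0,1.3],0],
    [0,[0,0,1.3],0],
    [0,[0,0,1.3],0],
    [0,[0,0,1.3],0],
  ],
)

```text
time_s: 7.95
eef_pos: [559.6, 101.9, 222.3]
orientation: [180.0, -0.0, 75.7]
ft_force: [2.2, -0.5, -0.5]
finger_gap: 63.5
```

>>> step_arm(
  steps=[
    [0.8,[0,0,0],0],
    [0.85,[0,0,0],0],
    [1,[0,0,0],0],
    [1,[0,0,0],0],
    [1,[0,0,0],0],
    [1,[0,0,-3],0],
    [1,[0,0,-7],0],
    [1,[0,0,-11],0],
    [1,[0,0,-13],0],
    [1,[0,0,-13],0],
  ],
)

```text
time_s: 8.95
eef_pos: [560.1, 102.0, 354.9]
orientation: [179.8, -0.1, 75.7]
ft_force: [-0.2, -0.4, -0.6]
finger_gap: 85.5
```

```bash
python3 - <<'E'
from h import *
plan(446.5,359,260,2.8)
for n in('scene','top'): top(n,['case_large','base_case','pan'])
E
```

```text
t 8.95 pos [560.1 102.  354.9] ori [ 1.798e+02 -1.000e-01  7.570e+01] F [-0.2 -0.4 -0.6] gap 85.5 J6 106
shift cm [ 22.08 -17.41   9.44] twist 72.9
scene case_large 0.6 [209. 290.] zt 187.0 c [563.2 102.7] s [127.  65.] yaw 76.1 rgb [ 58. 125. 183.]
scene base_case 0.75 [234. 287.] zt 139.9 c [590.  109.4] s [ 59. 148.] yaw 102.8 rgb [53. 60. 65.]
scene pan 0.77 [235. 281.] zt 90.8 c [592.7 119.4] s [ 98. 176.] yaw 113.7 rgb [239.5 230.  230. ]
top case_large 0.84 [190. 201.] zt 185.9 c [553.   79.8] s [82. 63.] yaw 75.4 rgb [104. 163. 244.]
top base_case 0.42 [234. 352.] zt 37.6 c [ 436.8 -373.3] s [ 56. 103.] yaw 100.9 rgb [255. 255. 165.]
top pan 0.75 [206. 205.] zt 90.1 c [556.2  85.3] s [113. 108.] yaw 78.4 rgb [255. 255. 255.]
```

>>> step_arm(
  steps=[
    [1,[1,-0.8,0],-8],
    [1,[3.5,-2.8,0],-16],
    [1,[6.5,-5,0.5],-24.5],
    [1,[9.5,-7.5,1.5],-33],
    [1,[12.5,-9.9,2.5],-41.5],
    [1,[15.5,-12.2,3.5],-50],
    [1,[18.5,-14.6,4.5],-58.5],
    [1,[21,-16.6,5.5],-67],
    [1,[22.1,-17.4,6.5],-75.5],
    [1,[22.1,-17.4,7.5],-84],
  ],
)

```text
time_s: 10.35
eef_pos: [444.6, 360.7, 276.2]
orientation: [-180.0, -0.0, 160.1]
ft_force: [-0.1, -0.0, -0.6]
finger_gap: 85.7
```

>>> step_arm(
  steps=[
    [1,[0,0,0],-8],
    [1,[0,0,0],-16],
    [1,[0,0,0],-23],
    [1,[0,0,0],-23],
    [1,[0,0,0],-23],
  ],
)

```text
time_s: 10.85
eef_pos: [445.6, 359.1, 276.9]
orientation: [-180.0, -0.0, -177.6]
ft_force: [-0.2, -0.6, 0.8]
finger_gap: 85.4
```

```bash
python3 - <<'E'
from h import *
plan(446,358.7,77,182.8)
top('scene',['case_medium','case_large','pan'],fn='s2.png')
a=cv2.imread('pics/s2.png');cv2.imwrite('pics/s2c.png',cv2.resize(a[160:300,220:420],None,fx=4,fy=4,interpolation=cv2.INTER_CUBIC))
E
```

```text
t 10.85 pos [445.6 359.1 276.9] ori [-180.    -0.  -177.6] F [-0.2 -0.6  0.8] gap 85.4 J6 28
shift cm [-0.05 -0.03 19.99] twist -0.4
scene case_medium 0.67 [264. 371.] zt 41.2 c [448.6 359.9] s [114.  58.] yaw 1.6 rgb [ 57. 207. 198.]
scene case_medium 0.49 [235. 236.] zt 164.2 c [704.  15.] s [32. 33.] yaw 131.7 rgb [207. 186. 172.]
scene case_large 0.59 [208. 291.] zt 186.9 c [562.  102.6] s [129.  65.] yaw 75.8 rgb [ 60. 138. 246.]
scene pan 0.61 [235. 279.] zt 90.7 c [564.1 105.9] s [148. 112.] yaw 78.2 rgb [254. 253. 253.]
```

View pics/s2c.png

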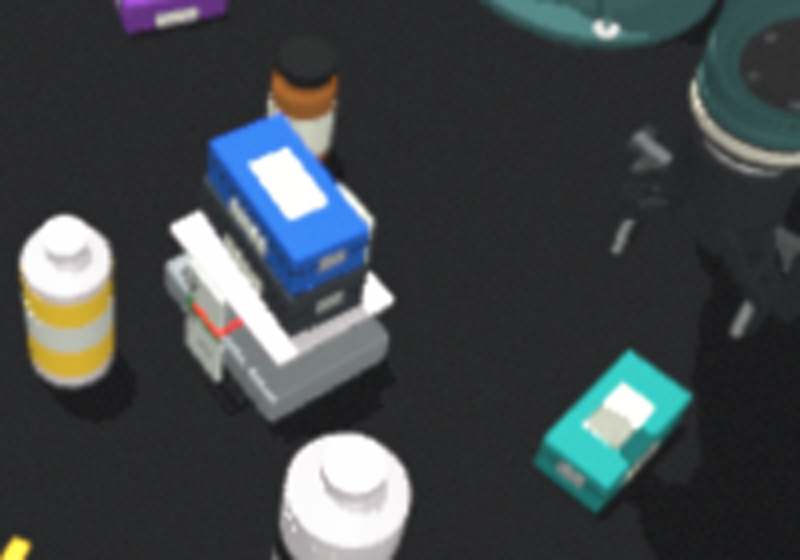

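Picture 4 shows blue sitting square on grey. The red pointer, at crop pixel (col 215, row 318), is a little above the green band. The gripper is over teal with nothing in the way.

>>> step_arm(
  steps=[
    [1,[0,0,4],-0.4],
    [1,[0,0,8],-0.4],
    [1,[0,0,12],-0.4],
    [1,[0,0,16],-0.4],
    [1,[0,0,18.5],-0.4],
    [1,[0,0,19.8],-0.4],
    [1,[0,0,19.8],-0.4],
    [1,[0,0,19.8],-0.4],
  ],
)

```text
time_s: 11.85
eef_pos: [445.8, 359.2, 79.6]
orientation: [180.0, 0.0, -177.0]
ft_force: [0.0, -0.2, 0.3]
finger_gap: 85.5
```

>>> step_arm(
  steps=[
    [0,[0,0,0],0],
    [0,[0,0,0],0],
    [0,[0,0,0],0],
    [0,[0,0,0],0],
    [0,[0,0,0],0],
    [0,[0,0,0],0],
  ],
)

```text
time_s: 12.45
eef_pos: [446.1, 359.3, 80.3]
orientation: [180.0, 0.1, -177.0]
ft_force: [-1.4, -0.9, 9.5]
finger_gap: 59.6
```

>>> step_arm(
  steps=[
    [0,[0,0,-1],0],
    [0,[0,0,-4],0],
    [0,[0,0,-8],0],
    [0,[0,0,-12],0],
    [0,[0,0,-16],0],
    [0,[0,0,-20],0],
    [0,[0,0,-23],0],
    [0,[0,0,-23],0],
    [0,[0,0,-23],0],
  ],
)

```text
time_s: 13.35
eef_pos: [445.5, 359.1, 309.3]
orientation: [180.0, 0.0, -176.9]
ft_force: [-0.2, -1.2, -4.5]
finger_gap: 58.9
```

```bash
python3 - <<'E'
from h import *
plan(559.5,101.9,310,75.7)
for n in('scene','top'): top(n,['case_medium','case_large'])
E
```

```text
t 13.35 pos [445.5 359.1 309.3] ori [ 180.     0.  -176.9] F [-0.2 -1.2 -4.5] gap 58.9 J6 28
shift cm [-10.01 -26.29  -0.07] twist 107.4
scene case_medium 0.57 [225. 387.] zt 270.0 c [462.9 359.8] s [84. 63.] yaw 2.3 rgb [ 54.  135.5 131. ]
scene case_large 0.88 [209. 292.] zt 186.9 c [562.6 103.6] s [126.  64.] yaw 74.7 rgb [ 60. 138. 246.]
top case_medium 0.75 [145. 336.] zt 121.2 c [ 712.9 -333.6] s [115.  45.] yaw 44.6 rgb [112. 200. 198.]
top case_medium 0.69 [231.  84.] zt 268.3 c [444.9 356.1] s [114.  59.] yaw 1.8 rgb [ 91.5 177.  175. ]
```

>>> step_arm(
  steps=[
    [0,[-0.6,-1.5,0],6],
    [0,[-1.5,-3.9,0],14],
    [0,[-2.5,-6.5,0],22],
    [0,[-3.5,-9.1,0],30],
    [0,[-4.5,-11.7,0],38],
    [0,[-5.5,-14.3,0],46],
    [0,[-6.5,-16.9,0],54],
    [0,[-7.5,-19.5,0],62],
    [0,[-8.3,-21.6,0],70],
    [0,[-9,-23.4,0],78],
  ],
)

```text
time_s: 14.65
eef_pos: [548.3, 129.0, 308.6]
orientation: [-179.9, -0.0, 104.7]
ft_force: [-0.3, 0.9, -3.1]
finger_gap: 58.9
```

```bash
python3 - <<'E'
from h import *
plan(559.8,102.6,305,75.6)
E
```

```text
t 14.65 pos [548.3 129.  308.6] ori [-179.9   -0.   104.7] F [-0.3  0.9 -3.1] gap 58.9 J6 80
shift cm [-2.85  0.44  0.36] twist 29.1
```

>>> step_arm(
  steps=[
    [0,[-1,0.1,0],8],
    [0,[-2,0.3,0],16],
    [0,[-2.8,0.4,0],24],
    [0,[-2.85,0.4,0],29],
    [0,[-2.85,0.4,0],29],
    [0,[-2.85,0.4,0],29],
  ],
)

```text
time_s: 15.25
eef_pos: [559.1, 103.8, 308.8]
orientation: [-180.0, 0.0, 76.2]
ft_force: [-0.2, -0.1, -3.7]
finger_gap: 59.2
```

```bash
python3 - <<'E'
from h import *
plan(559.8,102.6,305,75.6)
top('scene',['case_medium','case_large'])
E
```

```text
t 15.25 pos [559.1 103.8 308.8] ori [-180.     0.    76.2] F [-0.2 -0.1 -3.7] gap 59.2 J6 106
shift cm [-0.1   0.09  0.38] twist 0.6
scene case_medium 0.87 [194. 296.] zt 270.2 c [566.4 122.6] s [78. 61.] yaw 74.9 rgb [ 38. 129. 125.]
scene case_large 0.94 [217. 289.] zt 186.8 c [563.6 104.4] s [123.  63.] yaw 76.3 rgb [ 38.  85. 164.]
```

>>> step_arm(
  steps=[
    [0,[-0.1,0.1,1.5],0.5],
    [0,[-0.1,0.1,3],0.5],
    [0,[-0.1,0.1,3.7],0.5],
    [0,[-0.1,0.1,4.1],0.5],
    [0,[-0.1,0.1,4.5],0.5],
    [0,[-0.1,0.1,4.9],0.5],
    [0,[-0.1,0.1,5.0],0.5],
    [0,[-0.1,0.1,5.0],0.5],
    [0,[-0.1,0.1,5.0],0.5],
    [0,[-0.1,0.1,5.0],0.5],
  ],
)

```text
time_s: 16.4
eef_pos: [560.1, 102.6, 259.4]
orientation: [180.0, -0.0, 75.6]
ft_force: [-0.2, 0.4, -1.0]
finger_gap: 58.9
```

>>> step_arm(
  steps=[
    [0,[0,0,0.2],0],
    [0,[0,0,0.4],0],
    [0,[0,0,0.4],0],
    [0,[0,0,0.4],0],
    [0,[0,0,0.4],0],
  ],
)

```text
time_s: 16.9
eef_pos: [560.1, 102.6, 255.2]
orientation: [180.0, -0.0, 75.6]
ft_force: [0.9, 0.6, -0.3]
finger_gap: 59.3
```

>>> step_arm(
  steps=[
    [0.8,[0,0,0],0],
    [0.85,[0,0,0],0],
    [1,[0,0,0],0],
    [1,[0,0,0],0],
    [1,[0,0,0],0],
    [1,[0,0,-3],0],
    [1,[0,0,-7],0],
    [1,[0,0,-11],0],
    [1,[0,0,-13],0],
    [1,[0,0,-13],0],
  ],
)

```text
time_s: 17.9
eef_pos: [560.6, 102.6, 387.8]
orientation: [179.8, -0.1, 75.6]
ft_force: [-0.1, 0.0, -1.6]
finger_gap: 85.4
```

>>> step_arm(
  steps=[
    [1,[-2,2,0],0],
    [1,[-5,6,0],0],
    [1,[-8,10,0],0],
    [1,[-11,14,0],0],
    [1,[-14,18,0],0],
    [1,[-14,18,0],0],
    [1,[-14,18,0],0],
  ],
)

```text
time_s: 18.6
eef_pos: [700.0, -78.9, 382.9]
orientation: [-179.9, -0.0, 75.5]
ft_force: [-0.1, 0.7, -0.6]
finger_gap: 85.5
```

```bash
python3 - <<'E'
from h import *
plan(559.8,102.6,305,75.6)
top('scene',['case_medium','case_large','base_case','pan','case_small'],fn='s3.png')
top('top',['case_medium','case_large','base_case','pan'],fn='t3.png')
a=cv2.imread('pics/s3.png');cv2.imwrite('pics/s3c.png',cv2.resize(a[180:280,220:340],None,fx=6,fy=6,interpolation=cv2.INTER_CUBIC))
a=cv2.imread('pics/t3.png');cv2.imwrite('pics/t3c.png',cv2.resize(a[130:250,120:280],None,fx=5,fy=5,interpolation=cv2.INTER_CUBIC))
E
```

```text
t 18.6 pos [700.  -78.9 382.9] ori [-179.9   -0.    75.5] F [-0.1  0.7 -0.6] gap 85.5 J6 91
shift cm [ 14.05 -18.1    7.84] twist -0.1
scene case_medium 0.63 [203. 291.] zt 213.8 c [562.2 103.6] s [117.  61.] yaw 74.2 rgb [ 43. 142. 138.]
scene case_medium 0.55 [238. 284.] zt 75.8 c [567.3 104.8] s [152. 110.] yaw 82.1 rgb [219. 214. 214.]
scene case_large 0.95 [221. 288.] zt 171.0 c [590.  108.5] s [ 52. 136.] yaw 100.3 rgb [ 41.  90. 160.]
scene base_case 0.61 [234. 284.] zt 124.5 c [590.9 110.3] s [ 56. 140.] yaw 99.0 rgb [57. 65. 72.]
scene pan 0.84 [240. 284.] zt 75.7 c [594.8 120.7] s [ 96. 176.] yaw 113.6 rgb [219. 214. 215.]
scene case_small 0.89 [157. 259.] zt 38.1 c [ 375.5 -226.7] s [ 58. 100.] yaw 151.6 rgb [183.  93. 222.]
scene case_small 0.69 [133. 185.] zt 36.8 c [ 519.5 -521.9] s [57. 71.] yaw 113.8 rgb [255. 217. 240.]
scene case_small 0.42 [153. 232.] zt 35.0 c [ 438. -354.] s [52. 64.] yaw 104.2 rgb [204.5 177.5  74. ]
```

View pics/s3c.png

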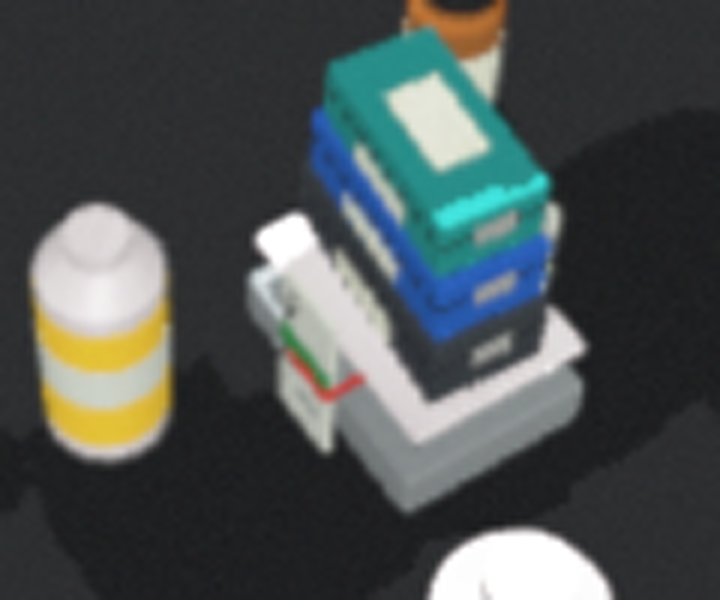

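View pics/t3c.png

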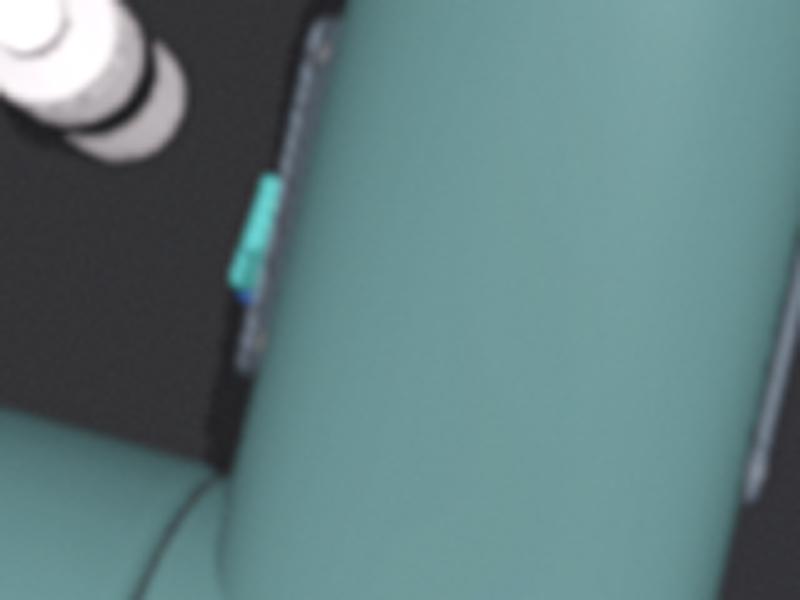

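Picture 5 shows teal, blue and grey stacked square. The red pointer (crop col 325, row 385) and the green band (305, 350) are shifted by parallax, so I'll measure them in 3D. In picture 6 the arm hides the stack, so I'll clear it and check from above.

>>> step_arm(
  steps=[
    [1,[-3,-2.5,0],0],
    [1,[-7,-5.8,0],0],
    [1,[-11,-9,0],0],
    [1,[-15,-12.2,0],0],
    [1,[-19,-15.5,0],0],
    [1,[-23,-18.8,0],0],
    [1,[-27,-22,0],0],
    [1,[-29,-23.5,0],0],
    [1,[-29,-23.5,0],0],
    [1,[-29,-23.5,0],0],
  ],
)

```text
time_s: 20.15
eef_pos: [399.1, -300.4, 385.4]
orientation: [180.0, 0.0, 75.5]
ft_force: [0.1, -0.2, -0.1]
finger_gap: 85.4
```

```bash
python3 - <<'E'
from h import *
plan(559.8,102.6,305,75.6)
for n in('scene','top'):
    top(n,['case_medium','case_large','base_case','pan','case_small','yellow_can','silver_can','amber_jar','tube_rack'],fn=n[0]+'4.png')
    a,d=manip.capture(n); X=cloud(n,d); A=a.astype(int)
    near=(np.hypot(X[...,0]-560,X[...,1]-102)<110)&(d>0)
    red=near&(A[...,0]>120)&(A[...,1]<90)&(A[...,2]<90)
    gr=near&(A[...,1]>A[...,0]+40)&(A[...,1]>A[...,2]+40)
    for l,m in(('red',red),('green',gr)):
        if m.sum(): print(n,l,m.sum(),np.round(np.percentile(X[m],[5,50,95],axis=0),0).tolist())
a=cv2.imread('pics/t4.png');cv2.imwrite('pics/t4c.png',cv2.resize(a[150:240,140:260],None,fx=6,fy=6,interpolation=cv2.INTER_CUBIC))
E
```

```text
t 20.15 pos [ 399.1 -300.4  385.4] ori [180.    0.   75.5] F [ 0.1 -0.2 -0.1] gap 85.4 J6 58
shift cm [43.04  5.43  8.03] twist -0.1
scene case_medium 0.72 [202. 292.] zt 214.0 c [563.6 104.5] s [112.  60.] yaw 74.6 rgb [ 59. 210. 203.]
scene case_large 0.57 [224. 290.] zt 170.6 c [588.4 109.8] s [ 55. 135.] yaw 102.2 rgb [ 39.  84. 150.]
scene base_case 0.62 [237. 286.] zt 124.8 c [591.4 112.6] s [ 58. 140.] yaw 103.3 rgb [55. 62. 69.]
scene pan 0.93 [238. 284.] zt 76.1 c [564.8 104.6] s [151. 110.] yaw 78.2 rgb [254. 254. 254.]
scene case_small 0.88 [156. 261.] zt 37.8 c [ 375.4 -226.1] s [ 59. 101.] yaw 153.7 rgb [137.  75. 164.]
scene case_small 0.67 [145. 227.] zt 38.0 c [ 438.9 -372.7] s [ 59. 106.] yaw 101.2 rgb [252. 238.  81.]
scene case_small 0.6 [138. 191.] zt 37.0 c [ 512.4 -511.6] s [57. 97.] yaw 109.0 rgb [251. 169. 197.]
scene yellow_can 0.56 [234. 234.] zt 164.6 c [704.6  15.1] s [34. 31.] yaw 79.4 rgb [208. 186. 173.]
scene silver_can 0.82 [292. 302.] zt 194.0 c [698.3 292.9] s [41. 38.] yaw 42.4 rgb [196.5 190.5 192. ]
scene amber_jar 0.65 [181. 298.] zt 124.8 c [41
[... 888 characters left out ...]
.4 rgb [182.5 118.5 206.5]
top case_small 0.56 [209. 390.] zt 37.5 c [ 521.9 -503.5] s [ 48. 107.] yaw 125.7 rgb [255. 208. 231.]
top yellow_can 0.95 [142. 228.] zt 163.8 c [700.5  13.9] s [33. 30.] yaw 46.5 rgb [239.  233.  236.5]
top silver_can 0.79 [142. 136.] zt 193.9 c [694.4 292.2] s [39. 38.] yaw 2.7 rgb [233. 226. 230.]
top amber_jar 0.67 [240. 234.] zt 124.0 c [411.9 -14.7] s [42. 45.] yaw 91.5 rgb [79. 78. 80.]
top tube_rack 0.73 [141. 227.] zt 163.8 c [700.5  13.9] s [33. 30.] yaw 46.5 rgb [238. 232. 235.]
top tube_rack 0.61 [142. 340.] zt 121.7 c [ 712.9 -333.4] s [115.  46.] yaw 45.4 rgb [112. 199. 198.]
top red 43 [[479.0, 88.0, -4.0], [484.0, 114.0, 3.0], [645.0, 137.0, 75.0]]
```

View pics/t4c.png

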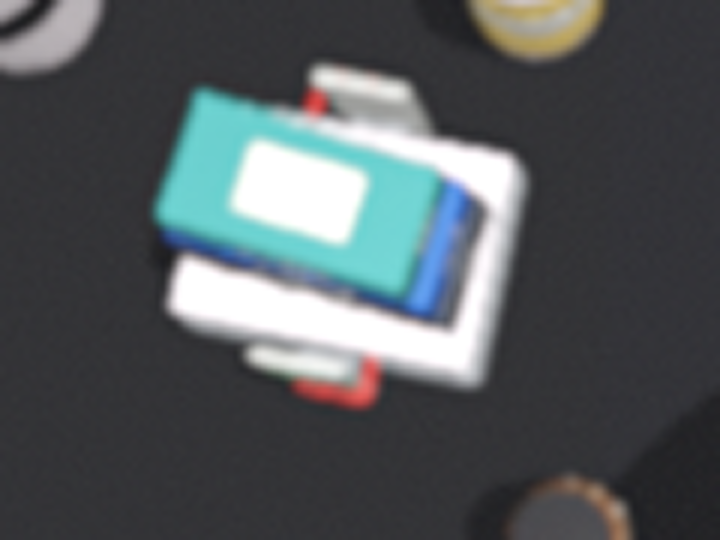

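Picture 7, from above, shows teal on blue on grey, centred and parallel. The pan has sunk about 37 mm (limits 32–49) and the pointer measures about 73 mm above the bench (band 60–77). The yellow case isn't needed, so I'm handing in.

```bash
python3 -c "
from cell import manip
print(manip.close_job())"
```

```text
the job is handed in; nothing more can be done
None
```

I stacked blue and then teal on the grey case, and that brought the red pointer into the green band. The yellow case was not needed and is still lying flat on the bench. I handed the job in at about 20 s.

**Scale:** the pan sank about 37 mm by depth (needed: 32–49 mm). The pointer measured about 73 mm above the bench (band 60–77 mm). In the tilted scene picture the pointer looked as if it were below the green; I put that down to parallax and went by the depth readings, which rest on only a few pixels.

**Stack:** teal's centre is within about 1 mm of where the grey case was before loading, in both cameras, and about 1° off in yaw. Blue was within about 1 mm of that spot when I placed it. At the end, blue and grey were mostly hidden from above, so I judged them by eye from both views and saw nothing out of square.

**Everything else:** the cans, jar and tube rack all measured within about 3 mm of their starting places. The gripper was empty and well clear. The highest wrist force I read was about 10 N.

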